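# Clear the way on the turntable and snap the floss case shut

## Robot

A 7-joint arm with a two-finger parallel gripper is mounted at the origin on the work surface. World frame = base frame: x ahead of the robot, y to its left, z up, the work surface at z = 0. Lengths are in m, angles in degrees, forces in N, time in s.
With the tool pointing down it reaches from about 0.425 to 0.95 m from the base axis. Payload 4.7 kg.
Tool frame: the origin (TCP) lies at the very end of the fingers, on their centre line; the grasp point (between the pads) lies robot.pinch_z behind it (robot.pinch_z is the distance from the TCP to the grasp point, in m); x points along the fingers, y is the direction in which the jaws open and shut, and the axes are right-handed (so a half turn about x gives the same grasp; the last joint's range is limited). The gripper opens to 85 mm and grips with 20 to 120 N. Pads are 22 mm wide; open, the fingers measure 114 mm over their backs; the gripper's body (76 mm by 85 mm) begins 54 mm behind the grasp point. The pads swing forward as they close: fully open they stand 13 mm farther back than shut.
Start: joints at [72.37, 26.849, -2.785, 87.806, 1.381, 65.374, -4.715], TCP at [0.186, -0.649, 0.231] pointing down, gripper open.
Joint ranges: [-148.3, 148.3], [-19.14, 114.17], [-79.39, 73.82], [5.75, 140.21], [-59.74, 239.74], [12.07, 113.84], [-152.46, 152.46]. Speed limits (degrees/s): [147.25, 147.25, 180, 180, 180, 180, 180].

## Interface

Orientations are given as a 3x3 rotation matrix whose columns are the frame's x, y, z axes.
In Python, from workcell import telemetry, imaging, sign_off, silhouettes, robot gives the robot as it stands.
- The arm moves only by the shell command python3 -m inch 'ROWS' [OPENING]. ROWS is a JSON object of lists of equal length, an entry for each row: "translation": the shift along the tool's x, y, z in mm, a list of three; "rotation": the turn, a rotation vector about the tool's x, y, z in degrees, a list of three. A call has 1 to 10 rows; each row is the pose to reach, as a shift and turn from the pose commanded when the call began, along the tool's axes at that moment; what a row does not reach only later rows make up. A row lasts 1/8 s, in which the tool goes at most 62.5 mm and 10.7 degrees, less where a joint would pass 70% of its speed; a pose out of reach is approached as far as the arm can. A call with a gripper value outside its range is refused whole. OPENING is the closure, from -1 (fully open) to 1 (shut), so that 0 is half open, set as the call begins (- or left out, the last holds). The fingers move at their own pace and stop on an object; the grip force is fixed at half the most. Time passes only in rows, so rows that repeat a pose let the fingers close. It gives the time, the measured TCP pose, the force and the opening at its end, in the units of the state.
- telemetry.get_state(): the state, without advancing time (a new reading comes with each control period).
- imaging.snapshot(name): name is "side" or "top"; returns (picture, depth): 420x560x3 uint8, red, green, blue; 420x560 float32, m along the optical axis (not along the pixel's ray), 0 where there is no reading.
- imaging.camera_params(name): a dict with "fx", "fy", "cx", "cy" (pixels), "camera_from_world" (4x4, takes a point from world to camera coordinates). Camera axes: x right, y down, z forward; pixel columns grow to the right and rows downward; lengths in m; the calibration is good to about 2 mm. A picture is of the moment at which its call begins. camera_params takes no time and is no camera call.
- sign_off(): hands the job in, once; it reports no verdict.
Trained networks look in the newest picture that a camera, given by its name, has taken for a name from the list of things; names that differ only in an ending like _2 or _b are one class to them, and where a whole thing is asked for, a point or a joint stands for the part that bears it (a point fixed in the world has none). Each returns a list of dicts, best first, with "score" (0 to 1); they miss things now and then, are a little off and sometimes report something else, mostly with a low value. They report only what shows in the picture. A call takes as long as a camera call.
- silhouettes(camera, query): "pixels" (420x560 bool, what is visible of it) and "xy" ([column, row] in pixels, amid what is visible of it).
The state is a dict: "time": time; "joint_positions": joint angles; "dq": joint speeds; "effort": joint torques, N m; "tool_pos": TCP position; "tool_rot": TCP orientation; "wrist_force": force on the tool from outside, world axes, zero at the start; "torque": the same for the moment, N m; "width": opening from 0.0 (shut) to 1.0 (fully open).
Only numpy, scipy, OpenCV 4.12 (cv2) and the standard library are available. Lean on these libraries where they do the work, as an engineer would, in place of code of your own. Each camera call takes 0.05 s, during which the arm holds its last target. There are 200 camera calls.

## Task

First turn the turntable organizer by its central knob until the raised pointer on its rim lines up with the fixed pointer on its base, so that its empty side faces the floss case; then reach in over that empty side, under the edge of the glass shelf, and press the case's hinged lid down past its catch until it is fully shut. Press firmly but without forcing it (keep under 40 N), leave the case standing where it is, and do not push on the cup, toothbrush, bottle or glass shelf or shift the other things.

Things in the scene. Friction and masses are not known exactly. Their poses are not given: they have to be found in the camera images.
- turntable_base: Fixed white base of the turntable, 176 mm across; origin on the plywood at the turning axis, z up. Its x axis runs from the axis towards the fixed pointer, roughly away from the robot and towards the floss case.
- turntable (a joint): Angle of the turntable tray about the vertical axis, rad, growing anticlockwise seen from above; 0 (or 6.283, a full turn) when the tray's pointer lines up with the base's fixed pointer; it turns freely either way with no stop in reach and stays where it is left (friction torque 0.05 N m). The tray is a white disc 200 mm across, top 20 mm above the plywood, low rim to 26 mm. Starts 1.9 to 4.4.
- knob_grip (a point): Centre of the knob's grip, on the turning axis 101 mm above the plywood. The grip is a white upright bar 42 mm long (along the line from the axis to the tray's pointer), 15 mm wide, from 88 to 114 mm above the plywood, on a 20 mm column; its x axis points to the tray's pointer.
- turn_knob: The knob as a whole (bar and column), fixed to the tray; origin on the turning axis at the plywood, x axis towards the tray's pointer.
- pointer (a point): Outer end, top edge, of the tray's raised pointer: a white rib 28 mm long, 8 mm wide, 28 mm above the plywood at 102 mm from the axis.
- mark (a point): Inner end, top edge, of the fixed pointer: an upright white fin 16 mm long, 8 mm wide, top 26 mm above the plywood, from 108 to 124 mm from the axis on the base's x axis.
- floss_case: Loose mint plastic floss case, 0.15 kg, 70 mm deep (x) by 95 mm wide (y), 34 mm high when shut; origin at the centre of its underside on the plywood. Its front (-x) faces the turntable and the robot, lid hinge along its far (+x) top edge. It stands about 168 mm from the turntable's axis, partly under the glass shelf.
- floss_lid (a joint): Opening angle of the case's lid, rad, 0 = fully shut; starts 0.45 to 0.7 and stays where it is put (light friction). Pushing its front part down closes it. It is stopped by a spring catch at about 0.2 rad, gives way under roughly 8 to 13 N pressed 45 to 50 mm from the hinge, and snaps to 0 once below about 0.08.
- lid_edge (a point): Middle of the top of the lid's free front edge, 72 mm from the hinge and 5 mm above the hinge line when shut (34 mm above the plywood). The lid is a flat plate 6 mm thick, 95 mm wide.
- case_hinge (a point): Middle of the lid's hinge line: 33 mm to the case's +x from its centre, 29 mm above the plywood; the line runs along the case's y axis.
- upper_shelf: Fixed clear glass shelf 150 mm deep (x), 478 mm wide (y), underside 175 mm and top 183 mm above the plywood, on two birch uprights 18 mm thick at its ends. Origin on the plywood, x axis pointing away from the robot; the glass lies from x = 145 to 295 mm and y = -239 to 239 mm of this frame, so its front edge overhangs the front of the floss case and blocks an upright tool there.
- dropper_bottle: Amber dropper bottle, 29 mm across, 64 mm high, fixed on the tray at (-40, -52) mm in the tray's frame (x to the tray's pointer), its top 84 mm above the plywood; origin under its centre.
- tooth_cup: White ceramic cup, 58 mm across, rim 72 mm above the plywood, fixed on the tray at (-40, 46) mm in the tray's frame; origin under its centre.
- toothbrush: Toothbrush in the cup, leaning outwards, its head reaching 177 mm above the plywood about 130 mm from the axis beyond the cup; origin at the turning axis on the plywood.
- cream_jar: Bystander: cream jar, 56 mm across, 45 mm high, on the glass shelf; origin under its centre.
- spray_can: Bystander: small aluminium can, 38 mm across, 62 mm high, on the glass shelf; origin under its centre.
- cotton_pot: Bystander: glass pot with wooden lid, 52 mm across, 60 mm high, on the plywood under the glass shelf beside the case; origin under its centre.
- soap_dish: Bystander: white dish 80 x 110 mm with a bar of soap, 34 mm high, on the plywood beside the turntable; origin under its centre.
- comb: Bystander: black comb 150 mm long (y), 28 mm wide, 6 mm thick, on the plywood beside the turntable; origin under its centre.

How it is judged (in metres and radians):
On the way, in this order (a step that is already met when the one before it is completed fails the run):
1. the fingers hold the turntable's knob (contact force between the fingers and turn_knob above 1 N), for 0.2 s.
2. the tray's pointer is lined up with the fixed pointer (within 0.09 rad, 9 mm at the rim), lid still open ((value of joint turntable between -0.09 and 0.09 rad or value of joint turntable between 6.19319 and 6.37319 rad) and value of joint floss_lid above 0.1 rad), for 0.3 s.
3. the lid is pressed shut past its catch (value of joint floss_lid below 0.03 rad), for 0.2 s.
At the end, for the whole second after the job is handed in: The tray's pointer is within 0.09 rad (9 mm at the rim) of the fixed pointer and still; the lid is shut past its catch (below 0.03 rad, 2 mm at its edge); the case stands flat and at rest within 25 mm of where it was ((value of joint turntable between -0.09 and 0.09 rad or value of joint turntable between 6.19319 and 6.37319 rad) and value of joint floss_lid below 0.03 rad and distance of floss_case from where it was at the start of the episode below 0.025 m and angle between floss_case's own z axis and vertical below 0.05 rad and linear speed of floss_case below 0.02 m/s and velocity of joint turntable between -0.05 and 0.05 rad/s); the robot touches nothing.
It fails at once if the floss case or its lid is forced with more than 40 N (contact force between any of the fingers, the arm and floss_case above 40 N).
It fails at once if the bottle, cup or toothbrush is pushed (over 4 N) (contact force between any of the fingers, the arm and dropper_bottle above 4 N or contact force between any of the fingers, the arm and tooth_cup above 4 N or contact force between any of the fingers, the arm and toothbrush above 4 N).
It fails at once if the glass shelf is pushed (over 8 N) (contact force between any of the fingers, the arm and upper_shelf above 8 N).
It fails at once if a bystander is shifted by more than 20 mm (distance of any of cream_jar, spray_can, cotton_pot, soap_dish, comb from where it was at the start of the episode above 0.02 m).
It also fails if it takes over 61 s, if anything falls off the work surface, if the arm or the gripper's body presses on something with over 40 N, if the wrist force passes 120 N, or if a joint passes its speed limit or range.

## Working session

There is one attempt and no reset: what is moved stays moved. The work goes in short steps, Python scripts to look and compute and a shell command to move; the robot and the scene stay as the last step left them, time stands still between calls to the robot, and variables do not carry over. Pictures are saved under pics/ and viewed, about 8 in all and at most 12, crops included, and the job is handed in when it is done.

```bash
mkdir -p pics; cat > h.py <<'E'
import numpy as np, cv2
from workcell import telemetry, imaging, sign_off, silhouettes, robot
def pts(name, depth, mask=None):
    p=imaging.camera_params(name); 
    v,u=np.nonzero((depth>0)&(mask if mask is not None else True))
    z=depth[v,u]; c=np.c_[(u-p['cx'])/p['fx']*z,(v-p['cy'])/p['fy']*z,z,np.ones(len(z))]
    return (np.linalg.inv(p['camera_from_world'])@c.T).T[:,:3],u,v
def proj(name,P):
    p=imaging.camera_params(name); c=p['camera_from_world']@np.r_[P,1]
    return p['fx']*c[0]/c[2]+p['cx'],p['fy']*c[1]/c[2]+p['cy']
E
python3 - <<'E'
from h import *
np.set_printoptions(precision=4,suppress=True)
s=telemetry.get_state(); print(s['time'],s['tool_pos'],s['tool_rot'],s['width'],robot.pinch_z)
for n in ['top','side']:
    im,d=imaging.snapshot(n); cv2.imwrite(f'pics/{n}0.png',im[:,:,::-1]); np.savez(f'{n}0',im=im,d=d)
    p=imaging.camera_params(n); print(n,np.linalg.inv(p['camera_from_world']),p['fx'])
    for q in ['turntable_base','turn_knob','pointer','mark','floss_case','lid_edge','tooth_cup','dropper_bottle','upper_shelf']:
        r=silhouettes(n,q)
        for k in r[:1]:
            P,u,v=pts(n,d,k['pixels']); print(q,round(k['score'],2),k['xy'],np.median(P,0),P.min(0),P.max(0)) if len(P) else print(q,k['xy'],'nodepth')
E
```

```text
0.0 [ 0.1856 -0.6484  0.2303] [[-0.0006  0.2753 -0.9614]
 [ 0.0019 -0.9614 -0.2753]
 [-1.     -0.002   0.0001]] 1.000798044692713 0.0187
top [[ 0.0122 -0.9975  0.069   0.5329]
 [-0.9997 -0.0106  0.0229  0.0103]
 [-0.0221 -0.0692 -0.9974  1.0387]
 [ 0.      0.      0.      1.    ]] 460.73179846120956
turn_knob 0.81 [266.7, 254.5] [0.4998 0.039  0.1115] [0.4785 0.022  0.0192] [0.5206 0.0595 0.1182]
pointer 0.88 [271.1, 254.7] [0.5001 0.0381 0.0211] [ 0.3969 -0.0981 -0.0036] [0.6005 0.1407 0.1786]
floss_case 0.97 [275.8, 180.5] [0.6497 0.0235 0.0612] [ 0.6374 -0.0269 -0.0021] [0.6698 0.0663 0.1787]
lid_edge 0.61 [272.7, 177.9] [0.6547 0.0299 0.0644] [ 0.6451 -0.0213 -0.0024] [0.6755 0.07   0.1833]
upper_shelf 0.86 [291.4, 139.6] [ 0.7154 -0.0017  0.183 ] [ 0.6157 -0.2894 -0.0041] [0.8903 0.292  0.2473]
side [[-0.8388 -0.4034  0.3657  0.2672]
 [-0.5444  0.6343 -0.549   0.5706]
 [-0.0105 -0.6595 -0.7516  0.8974]
 [ 0.      0.      0.      1.    ]] 461.06437941906574
turntable_base 0.6 [321.4, 268.0] [0.4988 0.0494 0.0207] [ 0.4015 -0.2149 -0.0038] [0.6231 0.1448 0.1774]
turn_knob 0.63 [231.0, 186.8] [0.7127 0.0666 0.1821] [ 0.6178 -0.2961 -0.7583] [1.5673 0.2554 0.2289]
pointer 0.86 [324.4, 269.6] [0.4983 0.0498 0.0207] [ 0.4015 -0.0912 -0.0029] [0.6123 0.1448 0.1774]
mark 0.94 [322.7, 266.2] [0.4983 0.05   0.0207] [ 0.4015 -0.1417 -0.0031] [0.622  0.1448 0.1774]
floss_case 0.91 [266.8, 231.1] [0.6657 0.0338 0.0321] [ 0.6381 -0.0453 -0.0018] [0.7146 0.0728 0.0696]
lid_edge 0.63 [265.4, 219.2] [0.6761 0.0232 0.0525] [ 0.6454 -0.0382 -0.0042] [0.7323 0.0712 0.0696]
tooth_cup 0.62 [323.7, 235.5] [ 0.5321 -0.0261  0.0578] [ 0.4895 -0.0943 -0.0043] [0.5572 0.0404 0.1149]
dropper_bottle 0.56 [291.4, 266.3] [0.5481 0.0918 0.0588] [0.5385 0.0738 0.0199] [0.5632 0.0996 0.0854]
upper_shelf 0.77 [229.4, 185.8] [0.7127 0.0645 0.1821] [ 0.5586 -0.5713 -0.7598] [1.571  0.2554 0.2256]
```

```bash
python3 - <<'E'
import cv2,numpy as np
t=cv2.imread('pics/top0.png')[110:330,150:390]; s=cv2.imread('pics/side0.png')[150:350,170:440]
cv2.imwrite('pics/a.png',np.vstack([cv2.resize(t,(640,587),interpolation=2)]));cv2.imwrite('pics/b.png',cv2.resize(s,(800,593),interpolation=2))
E
```

```text
(no output)
```

View pics/a.png

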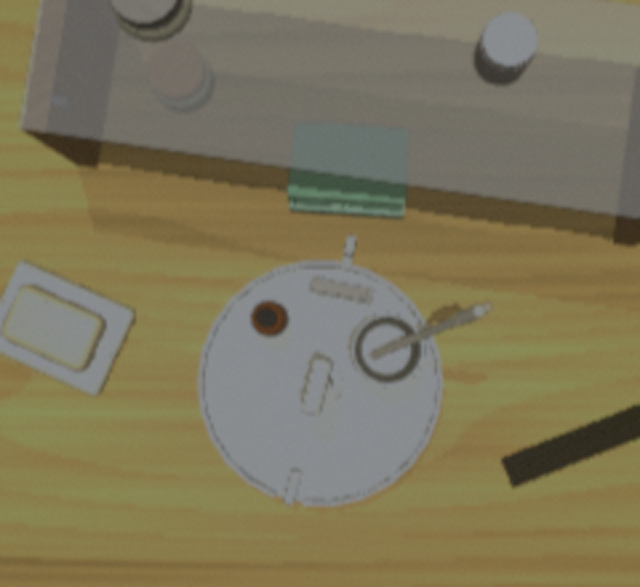

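View pics/b.png

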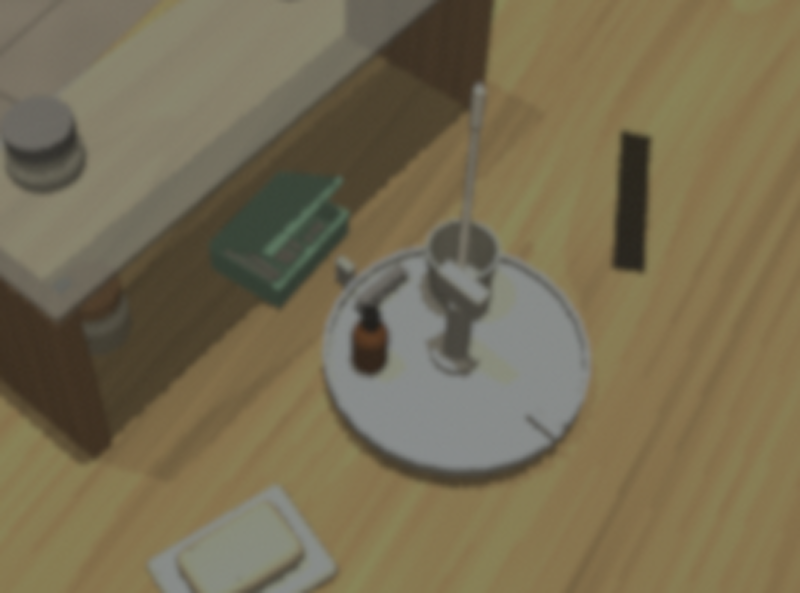

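Top crop: the tray pointer is at (293,487), the fixed fin at (350,250), the knob bar at (317,383) and the case front at (347,205). The side view shows the lid part open and the bottle and cup on the case side.

```bash
cat >> h.py <<'E'
def ray(name,u,v,z):
    p=imaging.camera_params(name); T=np.linalg.inv(p['camera_from_world'])
    r=T[:3,:3]@np.array([(u-p['cx'])/p['fx'],(v-p['cy'])/p['fy'],1]); c=T[:3,3]
    return c+r*(z-c[2])/r[2]
E
python3 - <<'E'
from h import *
np.set_printoptions(precision=4,suppress=True)
d=np.load('top0.npz')['d']
f=lambda x,y,z: ray('top',150+x/2.667,110+y/2.667,z)
P,u,v=pts('top',d)
near=(np.hypot(P[:,0]-.5,P[:,1]-.04)<.04)&(P[:,2]>.105)&(P[:,2]<.125)
k=P[near]; c=k[:,:2].mean(0); w,V=np.linalg.eigh(np.cov((k[:,:2]-c).T)); print('knob',c,np.median(k[:,2]),V[:,1],np.degrees(np.arctan2(*V[::-1,1])))
rim=(np.abs(P[:,2]-.0245)<.008)&(np.hypot(P[:,0]-.5,P[:,1]-.04)<.11)
(cc,rr)=cv2.minEnclosingCircle(P[rim][:,:2].astype(np.float32)); print('tray',cc,rr)
for n,x,y,z in [('ptr outer',293,503,.028),('ptr inner',297,470,.028),('fin out',352,237,.026),('fin in',348,262,.026),('ax',321,383,.023)]: print(n,f(x,y,z))
# case points seen by side camera
d=np.load('side0.npz')['d']; P,u,v=pts('side',d)
m=(P[:,0]>.62)&(P[:,0]<.75)&(P[:,1]>-.07)&(P[:,1]<.11)&(P[:,2]>.005)&(P[:,2]<.1)
im=np.load('side0.npz')['im'][v,u].astype(int)
g=m&(im[:,1]>im[:,0]+8); Q=P[g]; print(len(Q),Q.min(0),Q.max(0))
top=Q[Q[:,2]>Q[:,2].max()-.008]; print('top edge',top.min(0),top.max(0),len(top))
for a in np.arange(-.04,.09,.02):
    q=Q[abs(Q[:,1]-a)<.01]; 
    if len(q): i=q[:,2].argmax(); print(a,'top',q[i],'minx',q[q[:,0].argmin()])
E
```

```text
knob [0.4999 0.0404] 0.11396561454472853 [-0.9698  0.2439] 165.88075102738378
tray (0.5039718151092529, 0.04170427471399307) 0.10651609301567078
ptr outer [0.4011 0.0603 0.028 ]
ptr inner [0.4278 0.0574 0.028 ]
fin out [0.6191 0.0147 0.026 ]
fin in [0.5983 0.0178 0.026 ]
ax [0.4985 0.0389 0.023 ]
958 [ 0.639  -0.0249  0.0051] [0.7104 0.0728 0.0696]
top edge [ 0.6443 -0.0223  0.0617] [0.6634 0.0712 0.0696] 172
-0.02 top [ 0.6458 -0.0109  0.0684] minx [ 0.639  -0.0133  0.0174]
0.0 top [ 0.6475 -0.0092  0.069 ] minx [ 0.6397 -0.0053  0.0178]
0.019999999999999997 top [0.6508 0.0241 0.0681] minx [0.6398 0.0121 0.0248]
0.04 top [0.6491 0.0349 0.0696] minx [0.6414 0.0312 0.0293]
0.060000000000000005 top [0.6514 0.056  0.0686] minx [0.6425 0.0508 0.0273]
0.07999999999999999 top [0.6525 0.0704 0.0689] minx [0.6457 0.0716 0.0175]
```

```bash
python3 - <<'E'
from h import *
np.set_printoptions(precision=4,suppress=True)
d=np.load('top0.npz')['d']; P,u,v=pts('top',d)
g=P[(abs(P[:,2]-.183)<.006)&(P[:,0]>.58)]
for a in np.arange(-.25,.27,.05):
    q=g[abs(g[:,1]-a)<.006]; print(round(a,2),len(q), q[:,0].min() if len(q) else '')
m=(np.hypot(P[:,0]-.5,P[:,1]-.04)<.15)&(P[:,2]>.13)&(P[:,0]<.61); b=P[m]; r=b[:,:2]-[.5,.04]
if len(b): print('brush',b[:,2].max(),np.hypot(*r.T).max(),np.degrees(np.arctan2(r[:,1],r[:,0])).mean())
s=telemetry.get_state();R=np.array(s['tool_rot']);p=np.array(s['tool_pos'])
print('to above knob, tool mm',R.T@(np.array([.5,.0402,.231])-p)*1e3)
E
```

```text
-0.25 0 
-0.2 525 0.6188527897623327
-0.15 502 0.6256798558180917
-0.1 333 0.6325959647581008
-0.05 506 0.6386127126636142
-0.0 519 0.6453122561378632
0.05 510 0.6520652641378784
0.1 498 0.6590291164352954
0.15 301 0.6662098004349862
0.2 495 0.6734238728160521
0.25 63 0.6797585801579241
brush 0.17859550691573445 0.13694252976963683 -64.16019986749598
to above knob, tool mm [   0.3185 -576.0458 -491.7118]
```

```bash
python3 -m inch '{"translation":[[0,-46,-39],[0,-92,-78],[0,-138,-118],[0,-184,-157],[0,-230,-196],[0,-276,-236],[0,-322,-275],[0,-368,-314],[0,-414,-353],[0,-460,-393]],"rotation":[[3,0,0],[6,0,0],[9,0,0],[12,0,0],[15,0,0],[18,0,0],[21,0,0],[24,0,0],[27,0,0],[30,0,0]]}' 0
cat >> h.py <<'E'
def to(P,label=''):
    s=telemetry.get_state();R=np.array(s['tool_rot']);p=np.array(s['tool_pos'])
    print(label,'t',round(s['time'],2),'pos',p.round(4),'xaxis',R[:,0].round(3),'y',R[:,1].round(3),'yaz',np.degrees(np.arctan2(R[1,1],R[0,1])).round(1),'go mm',(R.T@(np.array(P)-p)*1e3).round(1),'F',np.round(s['wrist_force'],1),'w',round(s['width'],2),'q',np.round(s['joint_positions'],0))
E
python3 -c "
from h import *
to([.5,.0402,.231])"
```

```text
time: 2.25
tool_pos: [0.4377, -0.0969, 0.2319]
tool_rot: [[0.001, -0.244, -0.97], [-0.001, -0.97, 0.244], [-1.0, 0.0, -0.002]]
wrist_force: [1.3, -1.0, -0.6]
width: 0.504
 t 2.25 pos [ 0.4377 -0.0969  0.2319] xaxis [ 0.001 -0.001 -1.   ] y [-0.244 -0.97   0.   ] yaz -104.2 go mm [   0.8 -148.2  -26.9] F [ 1.3 -1.  -0.6] w 0.5 q [  27.    7.  -22.  116.    3.   58. -100.]
```

```bash
python3 -m inch '{"translation":[[1,-50,-9],[1,-99,-18],[1,-148,-27],[1,-148,-27],[40,-148,-27],[80,-148,-27],[120,-148,-27],[141,-148,-27],[141,-148,-27],[141,-148,-27]],"rotation":[[0,0,0],[0,0,0],[0,0,0],[0,0,0],[0,0,0],[0,0,0],[0,0,0],[0,0,0],[0,0,0],[0,0,0]]}'
python3 -c "
from h import *
to([.5,.0402,.091])
ims=[]
for n in ['top','side']:
    im,d=imaging.snapshot(n); x,y=map(int,proj(n,[.5,.04,.1])); ims.append(cv2.resize(im[y-75:y+75,x-100:x+100,::-1],(400,300),interpolation=2))
cv2.imwrite('pics/c.png',np.hstack(ims))"
```

```text
time: 3.5
tool_pos: [0.4998, 0.0381, 0.0913]
tool_rot: [[0.002, -0.243, -0.97], [-0.0, -0.97, 0.243], [-1.0, -0.0, -0.002]]
wrist_force: [-0.5, 0.0, 0.5]
width: 0.501
 t 3.5 pos [0.4998 0.0381 0.0913] xaxis [ 0.002 -0.    -1.   ] y [-0.243 -0.97  -0.   ] yaz -104.1 go mm [ 0.3 -2.1  0.3] F [-0.5  0.   0.5] w 0.5 q [  11.   23.  -25.  118.   14.   42. -127.]
```

View pics/c.png

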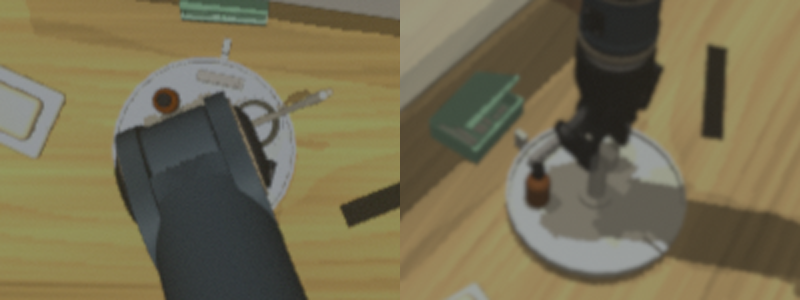

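The picture shows the fingers straddling the knob bar, with the bottle and cup clear. Closing.

```bash
python3 -m inch '{"translation":[[0,-2,0],[0,-2,0],[0,-2,0],[0,-2,0],[0,-2,0],[0,-2,0]],"rotation":[[0,0,0],[0,0,0],[0,0,0],[0,0,0],[0,0,0],[0,0,0]]}' 1
python3 -c "
from h import *
to([.5,.0402,.091])"
```

```text
time: 4.35
tool_pos: [0.5007, 0.0429, 0.0914]
tool_rot: [[0.003, -0.241, -0.971], [0.003, -0.971, 0.241], [-1.0, -0.003, -0.002]]
wrist_force: [0.1, 5.4, 2.9]
width: 0.16
 t 4.35 pos [0.5007 0.0429 0.0914] xaxis [ 0.003  0.003 -1.   ] y [-0.241 -0.971 -0.003] yaz -103.9 go mm [0.4 2.8 0.1] F [0.1 5.4 2.9] w 0.16 q [  11.   23.  -25.  118.   14.   42. -127.]
```

```bash
python3 -m inch '{"translation":[[0,-3,-1],[0,-3,-1],[0,-3,-1]],"rotation":[[0,0,0],[0,0,0],[0,0,0]]}'
```

```text
time: 4.72
tool_pos: [0.5007, 0.0429, 0.0914]
tool_rot: [[-0.001, -0.242, -0.97], [-0.001, -0.97, 0.242], [-1.0, 0.002, 0.0]]
wrist_force: [-5.0, 0.0, 9.8]
width: 0.162
```

```bash
python3 -m inch '{"translation":[[0,0,1],[0,0,1],[0,0,1],[0,0,1],[0,0,1],[0,0,1],[0,0,1],[0,0,1],[0,0,1],[0,0,1]],"rotation":[[-8,0,0],[-16,0,0],[-24,0,0],[-32,0,0],[-40,0,0],[-48,0,0],[-56,0,0],[-64,0,0],[-72,0,0],[-80,0,0]]}'
python3 -c "
from h import *
to([.5007,.0429,.091])"
```

```text
time: 5.98
tool_pos: [0.5014, 0.0416, 0.0914]
tool_rot: [[0.002, 0.914, -0.405], [-0.003, -0.405, -0.914], [-1.0, 0.003, 0.002]]
wrist_force: [-0.5, -3.1, 7.6]
width: 0.161
 t 5.97 pos [0.5014 0.0416 0.0914] xaxis [ 0.002 -0.003 -1.   ] y [ 0.914 -0.405  0.003] yaz -23.9 go mm [ 0.4 -1.2 -0.9] F [-0.5 -3.1  7.6] w 0.16 q [ 25.  28. -44. 117.  27.  46. -59.]
```

```bash
python3 -m inch '{"translation":[[0,0,0],[0,0,0],[0,0,0],[0,0,0],[0,0,0],[0,0,0],[0,0,0],[0,0,0],[0,0,0],[0,0,0]],"rotation":[[-10,0,0],[-20,0,0],[-30,0,0],[-40,0,0],[-50,0,0],[-60,0,0],[-70,0,0],[-80,0,0],[-90,0,0],[-100,0,0]]}'
python3 -c "
from h import *
to([.5007,.0429,.091])
im,d=imaging.snapshot('top'); im2,d=imaging.snapshot('side')
ims=[]
for n,i in [('top',im),('side',im2)]:
    x,y=map(int,proj(n,[.54,.04,.05])); ims.append(cv2.resize(i[y-90:y+90,x-80:x+80,::-1],(400,450),interpolation=2))
cv2.imwrite('pics/d.png',np.hstack(ims))"
```

```text
time: 7.22
tool_pos: [0.503, 0.0423, 0.0915]
tool_rot: [[0.005, 0.239, 0.971], [-0.001, 0.971, -0.239], [-1.0, 0.0, 0.005]]
wrist_force: [4.5, -1.1, 3.4]
width: 0.16
 t 7.22 pos [0.503  0.0423 0.0915] xaxis [ 0.005 -0.001 -1.   ] y [0.239 0.971 0.   ] yaz 76.2 go mm [ 0.5 -0.  -2.4] F [ 4.5 -1.1  3.4] w 0.16 q [ 40.  39. -68. 116.  45.  56.  25.]
```

View pics/d.png

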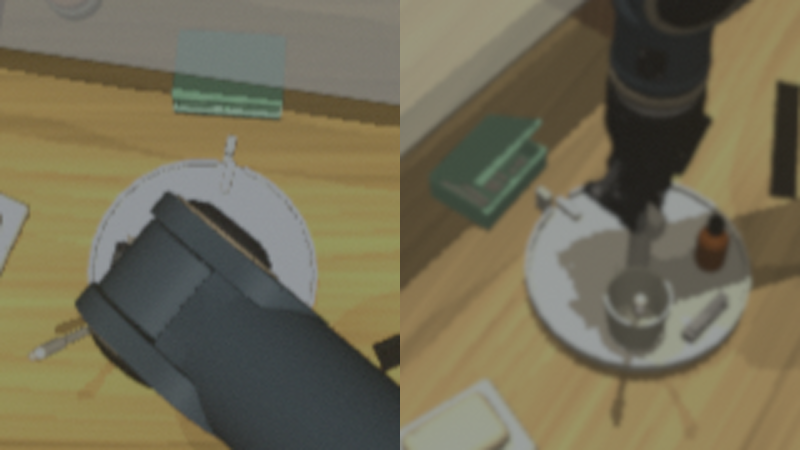

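The pointer (227,178) lines up with the fixed fin (231,148), and the empty side faces the case. Now I'll release the knob and lift.

```bash
python3 -m inch '{"translation":[[0,0,0],[0,0,0],[0,0,0],[0,0,0],[-50,0,0],[-100,0,0],[-140,0,0],[-140,0,0]],"rotation":[[0,0,0],[0,0,0],[0,0,0],[0,0,0],[0,0,0],[0,0,0],[0,0,0],[0,0,0]]}' 0
python3 - <<'E'
from h import *
to([.5,.04,.23])
im,d=imaging.snapshot('side')
x,y=map(int,proj('side',[.61,.02,.026]));s=im[y-40:y+40,x-40:x+40,::-1]
im,d=imaging.snapshot('top'); x,y=map(int,proj('top',[.61,.02,.026]));t=im[y-40:y+40,x-40:x+40,::-1]
print(x-40,y-40)
cv2.imwrite('pics/e.png',cv2.resize(np.hstack([t,s]),(800,400),interpolation=2))
E
```

```text
time: 8.32
tool_pos: [0.5019, 0.0442, 0.2332]
tool_rot: [[0.006, 0.243, 0.97], [-0.0, 0.97, -0.243], [-1.0, 0.001, 0.006]]
wrist_force: [0.1, 0.3, -0.4]
width: 0.498
 t 8.32 pos [0.5019 0.0442 0.2332] xaxis [ 0.006 -0.    -1.   ] y [0.243 0.97  0.001] yaz 75.9 go mm [ 3.2 -4.6 -0.8] F [ 0.1  0.3 -0.4] w 0.5 q [ 48.  29. -77. 108.  31.  68.  36.]
239 162
```

View pics/e.png

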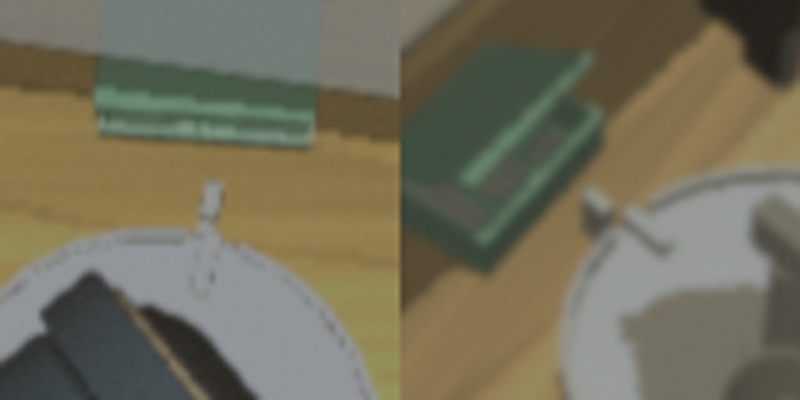

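The side and top crops confirm that the fin (213,182)–(207,232) and the pointer (207,240)–(202,290) are in line. Next I'll work out a 40° forward tilt for the press.

```bash
cat >> h.py <<'E'
from scipy.spatial.transform import Rotation as Ro
def rv(tilt,yaw):
    R=np.array(telemetry.get_state()['tool_rot']); a,b=np.radians([tilt,yaw]); d=np.array([np.cos(b),np.sin(b),0]); x=d*np.sin(a)-np.array([0,0,np.cos(a)]); y=np.array([-np.sin(b),np.cos(b),0])
    T=np.c_[x,y,np.cross(x,y)]; print('rotvec',np.degrees(Ro.from_matrix(R.T@T).as_rotvec()).round(1))
E
python3 -c "
from h import *
rv(40,-5); to([.56,.03,.235])"
```

```text
rotvec [ -8.6 -39.9   3.2]
 t 8.43 pos [0.5   0.043 0.23 ] xaxis [-0.    -0.001 -1.   ] y [ 0.243  0.97  -0.001] yaz 76.0 go mm [-5.   2.  61.4] F [ 0.  -0.3  0.1] w 0.5 q [ 48.  29. -77. 108.  31.  68.  36.]
```

```bash
python3 -m inch '{"translation":[[-1,0,10],[-2,1,20],[-3,1,31],[-4,2,41],[-5,2,51],[-5,2,61],[-5,2,61],[-5,2,61]],"rotation":[[-1.4,-6.7,0.5],[-2.9,-13.3,1.1],[-4.3,-20,1.6],[-5.7,-26.6,2.1],[-7.2,-33.3,2.7],[-8.6,-40,3.2],[-8.6,-40,3.2],[-8.6,-40,3.2]]}' 1
python3 -c "
from h import *
rv(40,-5); to([.62,.025,.12]);to([.64,.025,.085]);to([.658,.025,.085])"
```

```text
time: 9.43
tool_pos: [0.5599, 0.031, 0.2349]
tool_rot: [[0.64, 0.087, 0.763], [-0.055, 0.996, -0.068], [-0.766, 0.002, 0.642]]
wrist_force: [-0.2, 0.1, 0.1]
width: 0.001
rotvec [-0.1 -0.  -0.1]
 t 9.43 pos [0.5599 0.031  0.2349] xaxis [ 0.64  -0.055 -0.766] y [0.087 0.996 0.002] yaz 85.0 go mm [126.8  -0.9 -27.5] F [-0.2  0.1  0.1] w 0.0 q [ 46.  10. -63. 128.  70.  22.   9.]
 t 9.43 pos [0.5599 0.031  0.2349] xaxis [ 0.64  -0.055 -0.766] y [0.087 0.996 0.002] yaz 85.0 go mm [166.5   0.8 -34.7] F [-0.2  0.1  0.1] w 0.0 q [ 46.  10. -63. 128.  70.  22.   9.]
 t 9.43 pos [0.5599 0.031  0.2349] xaxis [ 0.64  -0.055 -0.766] y [0.087 0.996 0.002] yaz 85.0 go mm [178.    2.4 -21. ] F [-0.2  0.1  0.1] w 0.0 q [ 46.  10. -63. 128.  70.  22.   9.]
```

```bash
python3 -m inch '{"translation":[[42,0,-9],[85,-1,-18],[127,-1,-27],[147,0,-31],[166,1,-35],[166,1,-35],[166,1,-35]],"rotation":[[0,0,0],[0,0,0],[0,0,0],[0,0,0],[0,0,0],[0,0,0],[0,0,0]]}'
python3 - <<'E'
from h import *
to([.658,.025,.085])
ims=[]
for n in ['top','side']:
    im,d=imaging.snapshot(n); x,y=map(int,proj(n,[.62,.03,.08])); ims.append(cv2.resize(im[y-60:y+60,x-53:x+53,::-1],(400,453),interpolation=2))
cv2.imwrite('pics/f.png',np.hstack(ims))
E
```

```text
time: 10.3
tool_pos: [0.6402, 0.0247, 0.0862]
tool_rot: [[0.642, 0.089, 0.762], [-0.056, 0.996, -0.069], [-0.765, 0.002, 0.644]]
wrist_force: [0.1, 0.1, 1.0]
width: 0.0
 t 10.3 pos [0.6402 0.0247 0.0862] xaxis [ 0.642 -0.056 -0.765] y [0.089 0.996 0.002] yaz 84.9 go mm [12.3  1.9 12.8] F [0.1 0.1 1. ] w 0.0 q [ 30.  35. -51. 126. 114.  36. -25.]
```

View pics/f.png

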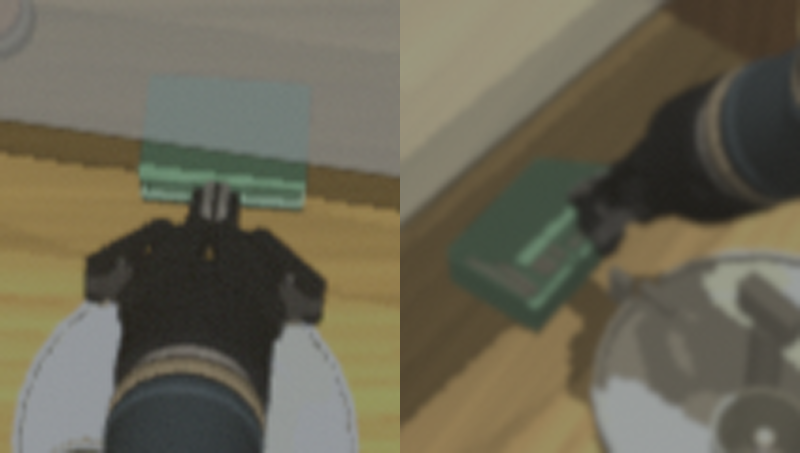

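The fingertip, at (213,195) in the top half, is over the lid's front edge, just clear of the shelf edge. I'll advance 18 mm and start pressing.

```bash
python3 -m inch '{"translation":[[6,0,6],[12,0,13],[16,0,9.5],[20,0,6.5],[24,0,3],[28,0,0],[28,0,0]],"rotation":[[0,0,0],[0,0,0],[0,0,0],[0,0,0],[0,0,0],[0,0,0],[0,0,0]]}'
python3 -c "
from h import *
to([.658,.025,.042])"
```

```text
time: 11.28
tool_pos: [0.6575, 0.0231, 0.0636]
tool_rot: [[0.641, 0.088, 0.763], [-0.056, 0.996, -0.068], [-0.766, 0.001, 0.643]]
wrist_force: [-0.9, 0.2, 0.3]
width: 0.0
 t 11.28 pos [0.6575 0.0231 0.0636] xaxis [ 0.641 -0.056 -0.766] y [0.088 0.996 0.001] yaz 85.0 go mm [ 16.8   1.9 -13.6] F [-0.9  0.2  0.3] w 0.0 q [ 29.  39. -50. 125. 117.  38. -26.]
```

```bash
python3 -m inch '{"translation":[[3,0,-2.6],[6,0,-5.2],[7.5,0,-6.4],[9,0,-7.7],[9,0,-7.7]],"rotation":[[0,0,0],[0,0,0],[0,0,0],[0,0,0],[0,0,0]]}'
python3 -m inch '{"translation":[[1.5,0,-1.3],[3,0,-2.6],[3,0,-2.6]],"rotation":[[0,0,0],[0,0,0],[0,0,0]]}'
```

```text
time: 11.9
tool_pos: [0.6577, 0.0231, 0.0523]
tool_rot: [[0.641, 0.088, 0.762], [-0.056, 0.996, -0.068], [-0.765, 0.001, 0.644]]
wrist_force: [-0.2, 0.0, -0.4]
width: -0.002
time: 12.28
tool_pos: [0.658, 0.0232, 0.049]
tool_rot: [[0.642, 0.088, 0.761], [-0.056, 0.996, -0.067], [-0.764, 0.001, 0.645]]
wrist_force: [-0.6, 0.4, 3.6]
width: -0.001
```

Contact at the catch. Continuing in small steps.

```bash
python3 -m inch '{"translation":[[1.5,0,-1.3],[3,0,-2.6],[3,0,-2.6]],"rotation":[[0,0,0],[0,0,0],[0,0,0]]}'
python3 -m inch '{"translation":[[1.5,0,-1.3],[3,0,-2.6],[3,0,-2.6]],"rotation":[[0,0,0],[0,0,0],[0,0,0]]}'
```

```text
time: 12.65
tool_pos: [0.6574, 0.023, 0.0442]
tool_rot: [[0.641, 0.088, 0.763], [-0.056, 0.996, -0.068], [-0.766, 0.001, 0.643]]
wrist_force: [-0.2, -0.2, 0.4]
width: -0.001
time: 13.02
tool_pos: [0.6574, 0.023, 0.0401]
tool_rot: [[0.641, 0.088, 0.762], [-0.056, 0.996, -0.068], [-0.765, 0.001, 0.643]]
wrist_force: [0.6, -1.7, 0.0]
width: -0.001
```

```bash
python3 -m inch '{"translation":[[1.5,0,-1.3],[3,0,-2.6],[3,0,-2.6]],"rotation":[[0,0,0],[0,0,0],[0,0,0]]}'
python3 - <<'E'
from h import *
im,d=imaging.snapshot('side'); x,y=map(int,proj('side',[.66,.02,.05])); cv2.imwrite('pics/g.png',cv2.resize(im[y-50:y+50,x-60:x+60,::-1],(600,500),interpolation=2))
E
```

```text
time: 13.4
tool_pos: [0.6579, 0.0234, 0.0383]
tool_rot: [[0.644, 0.087, 0.76], [-0.057, 0.996, -0.066], [-0.763, -0.0, 0.647]]
wrist_force: [-6.8, -1.4, 12.3]
width: -0.003
```

View pics/g.png

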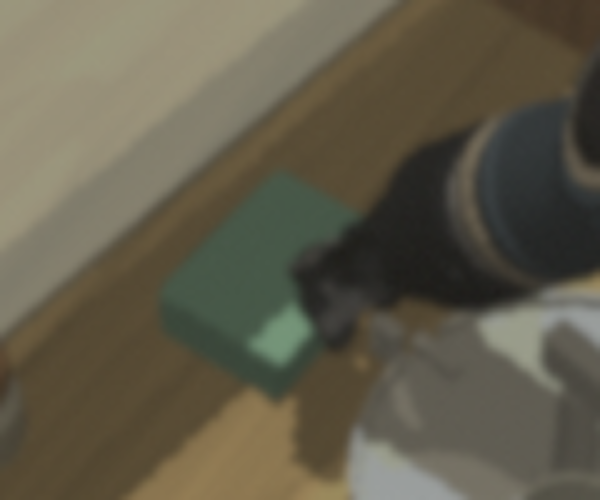

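The lid is flush on the case, now a plain box with its front edge at (275,350). Withdrawing along the approach path.

```bash
python3 -m inch '{"translation":[[-9,0,8],[-28,0,12],[-48,1,16],[-90,1,25],[-132,1,34],[-174,1,43],[-214,1,51],[-214,1,51],[-214,1,51]],"rotation":[[0,0,0],[0,0,0],[0,0,0],[0,0,0],[0,0,0],[0,0,0],[0,0,0],[0,0,0],[0,0,0]]}'
python3 - <<'E'
from h import *
np.set_printoptions(precision=4,suppress=True)
to([.5,0,.3])
ims=[]
for n in ['top','side']:
    im,d=imaging.snapshot(n); x,y=map(int,proj(n,[.62,.03,.05])); ims.append(cv2.resize(im[y-60:y+60,x-60:x+60,::-1],(400,400),interpolation=2))
cv2.imwrite('pics/i.png',np.hstack(ims))
P,u,v=pts('side',d); c=im[v,u].astype(int)
Q=P[(P[:,0]>.62)&(P[:,0]<.75)&(P[:,1]>-.07)&(P[:,1]<.11)&(P[:,2]>.005)&(P[:,2]<.1)&(c[:,1]>c[:,0]+8)]; print(Q.min(0),Q.max(0))
E
```

```text
time: 14.58
tool_pos: [0.5591, 0.0321, 0.2331]
tool_rot: [[0.642, 0.088, 0.762], [-0.057, 0.996, -0.068], [-0.765, 0.0, 0.644]]
wrist_force: [0.5, -1.1, -1.3]
width: -0.005
 t 14.57 pos [0.5591 0.0321 0.2331] xaxis [ 0.642 -0.057 -0.765] y [0.088 0.996 0.   ] yaz 84.9 go mm [-87.3 -37.2   0.2] F [ 0.5 -1.1 -1.3] w -0.0 q [ 39.   8. -57. 129.  69.  21.   9.]
[ 0.635  -0.0257  0.0064] [0.7136 0.0727 0.0389]
```

View pics/i.png

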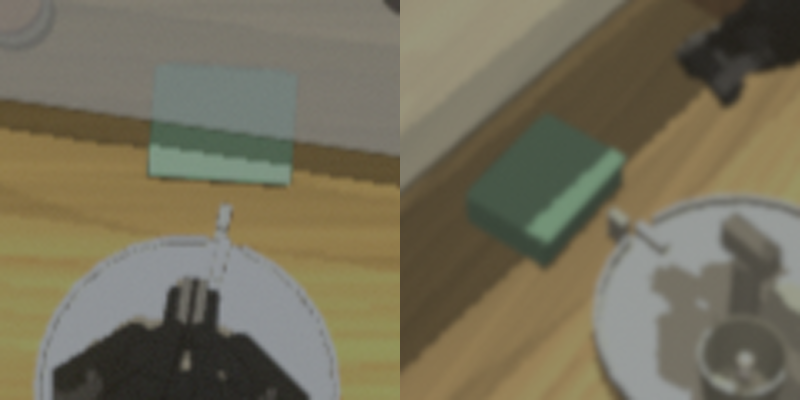

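The case is fully closed and flush, and has not moved. The fin (225,210) and pointer (218,265) are in line, and the arm is clear.

```bash
python3 -c "
from h import *
print(sign_off())"
```

```text
the job is handed in; nothing more can be done
None
```

I gripped the knob, turned the tray about 180° until its pointer lined up with the fixed fin, and released it. Then I tilted the closed fingers 40° forward, reached in under the shelf edge and pressed the lid past its catch. I withdrew and handed the job in at about 14.7 s of the 61 s allowed.

- **Lid:** the last pictures show it flush with the case. The highest case point read 39 mm, against a nominal 34 mm shut and 70 mm when open; I put the 5 mm down to depth noise and edge pixels and did not check it further.
- **Case position:** it looks unmoved. Its outline shifted by at most 4 mm, most of that from the lid edge coming down.
- **Pointer:** it lines up with the fin by eye, to about 0.03 rad.
- **Forces:** the highest wrist reading I saw was about 14 N, in the final press, under the 40 N limit. I read it only at the end of each move.
- **Other things:** those in view looked untouched. I did not measure the positions of the bystanders.
- **Knob position:** gripping it showed the knob about 2–3 mm off my camera estimate. I shifted the arm to match before turning.

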